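# Open the push-button medicine box with its key code

## Task

Open the locked medicine box on the dressing table. With the gripper closed for use as a finger, press its round keys in the order of the code - counted from the left: second, then fifth, then third - each until it clicks and stays down, without pressing either of the other two keys; then press the black release paddle right of the keys so that the lid springs fully open. Nothing is to be picked up: leave the vials, the tape roll and the spray bottle where they stand, and draw the hand clear.

Things in the scene. Friction and masses are not known exactly. Their poses are not given: they have to be found in the camera images.
- medicine_box: locked white steel medicine box, fixed; 240 mm deep (its x), 280 mm wide (its y), 86 mm high shut. Origin: centre of its underside, on the table; x from its front (robot side) to its rear, y to its left, z up. The front 95 mm is a flat metal deck, 68 mm above the table, with the keys and the paddle; behind it (box x > -25 mm) the compartment, its shut lid 84 to 86 mm high.
- key_1_top (a point): First (leftmost) key, counted from the left, of the five round push keys (20 mm across, 38 mm apart, in one row along the box's y at box x = -80 mm, y = 108 mm). This point is the centre of the key's flat top, 77 mm above the table while the key is up (9 mm proud of the deck), 70 mm once it is down; it moves with the key.
- key_2_top (a point): Second key, counted from the left, of the five round push keys (20 mm across, 38 mm apart, in one row along the box's y at box x = -80 mm, y = 70 mm). This point is the centre of the key's flat top, 77 mm above the table while the key is up (9 mm proud of the deck), 70 mm once it is down; it moves with the key.
- key_3_top (a point): Third key, counted from the left, of the five round push keys (20 mm across, 38 mm apart, in one row along the box's y at box x = -80 mm, y = 32 mm). This point is the centre of the key's flat top, 77 mm above the table while the key is up (9 mm proud of the deck), 70 mm once it is down; it moves with the key.
- key_4_top (a point): Fourth key, counted from the left, of the five round push keys (20 mm across, 38 mm apart, in one row along the box's y at box x = -80 mm, y = -6 mm). This point is the centre of the key's flat top, 77 mm above the table while the key is up (9 mm proud of the deck), 70 mm once it is down; it moves with the key.
- key_5_top (a point): Fifth (rightmost) key, counted from the left, of the five round push keys (20 mm across, 38 mm apart, in one row along the box's y at box x = -80 mm, y = -44 mm). This point is the centre of the key's flat top, 77 mm above the table while the key is up (9 mm proud of the deck), 70 mm once it is down; it moves with the key.
- key_1 (a joint): travel of the first (leftmost) key, m: 0 up, 0.007 fully down. It has a click detent: resists with about 3.5 N at first, gives way past half its travel, snaps down the rest and stays down when let go.
- key_2 (a joint): travel of the second key, m: 0 up, 0.007 fully down. It has a click detent: resists with about 3.5 N at first, gives way past half its travel, snaps down the rest and stays down when let go.
- key_3 (a joint): travel of the third key, m: 0 up, 0.007 fully down. It has a click detent: resists with about 3.5 N at first, gives way past half its travel, snaps down the rest and stays down when let go.
- key_4 (a joint): travel of the fourth key, m: 0 up, 0.007 fully down. It has a click detent: resists with about 3.5 N at first, gives way past half its travel, snaps down the rest and stays down when let go.
- key_5 (a joint): travel of the fifth (rightmost) key, m: 0 up, 0.007 fully down. It has a click detent: resists with about 3.5 N at first, gives way past half its travel, snaps down the rest and stays down when let go.
- paddle_press (a point): where to press the black ribbed release paddle (46 mm wide, 56 mm long, right of the keys at box y = -100 mm): on its top near its front edge, 82 mm above the table at rest (14 mm above the deck), 44 mm in front of the paddle's hinge, which runs along the box's y at box x = -40 mm, 70 mm above the table. 
- paddle (a joint): tilt of the release paddle, rad: 0 at rest, 0.27 fully pressed (front edge 12 mm down). A spring of about 2.5 N rising to 5 N at the press point returns it. Until the second, fifth and third keys are down (or if the first or fourth is) an inner bar stops it after about 0.04 rad, 2 mm. From about 0.17 to 0.2 rad, 8 to 9 mm down at the press point, it frees the lid.
- lid (a joint): angle of the compartment's lid, rad: 0 shut and latched, 1.15 fully open. Once freed it rises by its own spring in about 2 s and stays open; the spring lifts with about 2 N at the front edge, so a hand in the way holds the lid back until it is withdrawn.
- lid_front (a point): middle of the lid's front upper edge, 142 mm in front of its hinge at the rear of the box; 84 mm above the table when shut, about 205 mm when open. The edge swings up and backwards, away from the deck.
- tape_roll: bystander: cream roll of tape, 46 mm across, 56 mm tall, standing loose left of the box; origin at its underside
- brown_vial: bystander: small dark brown vial with a pale cap, 31 mm across, 62 mm tall, loose right of the box; origin at its underside
- white_vial: bystander: small clear-and-white vial, 30 mm across, 62 mm tall, loose left of the box; origin at its underside
- spray: bystander: spray bottle with trigger head, 69 x 87 mm, 232 mm tall, loose left of the box, towards its rear; origin at its underside

How it is judged:
By the outcome, as a careful person would: the job done as asked, in the order asked, and still so for the second after the job is handed in, with the robot touching nothing.
It also fails if it takes over 45 s, if anything falls off the work surface, if the arm or the gripper's body presses on something with over 40 N, if the wrist force passes 120 N, or if a joint passes its speed limit or range.

## Robot

A 7-joint arm with a two-finger parallel gripper is mounted at the origin on a cart in front of the work surface, level with it; the furniture and walls round the work are solid. World frame = base frame: x ahead of the robot, y to its left, z up, the work surface at z = 0. Lengths are in m, angles in rad, forces in N, time in s.
With the tool pointing down it reaches from about 0.4 to 0.85 m from the base axis. Payload 10.4 kg.
Tool frame: the origin (TCP) lies at the very end of the fingers, on their centre line; the grasp point (between the pads) lies 19 mm behind it; z points along the fingers, y is the line along which they close (so a half turn about z gives the same grasp; the last joint's range is limited). The gripper opens to 85 mm and grips with 20 to 120 N. Pads are 22 mm wide; open, the fingers measure 114 mm over their backs; the gripper's body (76 mm by 85 mm) begins 54 mm behind the grasp point. The pads swing forward as they close: fully open they stand 13 mm farther back than shut.
Start: joints at [-1.184, 0.332, -0.065, 1.46, 0.022, 1.35, -0.088], TCP at [0.249, 0.573, 0.231] pointing down, gripper open.
Joint ranges: [-2.6, 2.6], [-0.5, 2.12], [-1.47, 1.34], [0.16, 2.42], [-1.27, 4.41], [0.06, 2.06], [-2.6, 2.6]. Speed limits (rad/s): [2.22, 2.22, 2.79, 2.79, 3.14, 3.14, 3.14].

## Interface

Orientations are given as a unit quaternion [x, y, z, w].
In Python, from workcell import manip, optics gives the robot as it stands.
- The arm moves only by the tool jog_arm, never from a script. Its arguments are lists of equal length, an entry for each row: "dr": the turn, a rotation vector about the tool's x, y, z normalised to -1 to 1, where 1 is 4 degrees, a list of three; "translation": the shift along the tool's x, y, z normalised to -1 to 1, where 1 is 0.025 m, a list of three; "jaw": the opening, from 0 (shut) to 1 (fully open). A call has 1 to 10 rows; each row shifts and turns the commanded pose from where the row before left it, along the tool's axes as they then stand; what a row does not reach is not made up. A row lasts 1/10 s, in which the tool goes at most 50 mm and 8.59 degrees, less where a joint would pass 70% of its speed; a pose out of reach is approached as far as the arm can. A call with a number of a shift or a turn outside -1 to 1 is refused whole. A call with a gripper value outside its range is refused whole. The fingers move at their own pace and stop on an object; "squeeze" is the grip in N (left out, the last holds). Time passes only in rows, so rows that do not move let the fingers close. It gives the time, the measured TCP pose, the force, the opening and the grip force at its end, in the units of the state.
- manip.get_obs(): the state, without advancing time (a new reading comes with each control period).
- optics.camera(name): name is "side" or "top"; returns a dict with "color" (400x640x3 uint8, red, green, blue), "mtx" (3x3 intrinsics, pixels), "k1" (the pictures are not rectified: a ray, as slopes to the right and down, at radius r is drawn at 1 + k1 r^2 times it, then the intrinsics apply), "R" (3x3) and "t" (3): a world point X has camera coordinates R X + t. Camera axes: x right, y down, z forward; pixel columns grow to the right and rows downward; lengths in m; the calibration is good to about 2 mm. A picture is of the moment at which its call begins. There is no depth.
- manip.hand_in(): hands the job in; it is judged then, once.
The state is a dict: "clock": time; "joint_pos": joint angles; "joint_velocities": joint speeds; "tau": joint torques, N m; "position": TCP position; "ee_rot": TCP orientation; "ft_force": force on the tool from outside, world axes, zero at the start; "torque": the same for the moment, N m; "grip_width": opening from 0.0 (shut) to 1.0 (fully open); "grasp_force": force on a finger pad.
Only numpy, scipy, OpenCV 4.12 (cv2) and the standard library are available. Lean on these libraries where they do the work, as an engineer would, in place of code of your own. Each camera call takes 0.05 s, during which the arm holds its last target. There are 200 camera calls.

## Working session

There is one attempt and no reset: what is moved stays moved. The work goes in short steps, Python scripts to look and compute and a tool call to move; the robot and the scene stay as the last step left them, time stands still between calls to the robot, and variables do not carry over. Pictures are saved under pics/ and viewed, at most 10 in all, crops included, and the job is handed in when it is done.

Besides the shell and the picture viewer there is one more tool, called after ">>>" as name(argument=value, ...) on one line, values as JSON. jog_arm: Moves the arm, as the interface text tells. Scaled input: -1 to 1 covers 0.025 m each way for a shift and 4 degrees each way for a turn. Its arguments: {"type":"object","properties":{"dr":{"type":"array","items":{"type":"array","items":{"type":"number"}}},"translation":{"type":"array","items":{"type":"array","items":{"type":"number"}}},"jaw":{"type":"array","items":{"type":"number"}},"squeeze":{"type":"number"}},"required":["dr","translation","jaw"]}

```bash
mkdir -p pics; python3 - <<'E'
from workcell import manip, optics
import cv2,pickle
for n in("top","side"):
    c=optics.camera(n); pickle.dump(c,open(n+".pkl","wb")); cv2.imwrite(f"pics/{n}0.png",c["color"][:,:,::-1]); print(n,c["mtx"],c["k1"],c["R"],c["t"])
o=manip.get_obs(); print({k:o[k] for k in("clock","position","ee_rot","ft_force","grip_width")})
E
```

```text
top [[364.15245636   0.         322.31960015]
 [  0.         364.15245636 200.99065777]
 [  0.           0.           1.        ]] -0.026170898793542303 [[-2.08861117e-02 -9.99781730e-01  5.12809583e-04]
 [-9.79041490e-01  2.03488948e-02 -2.02641763e-01]
 [ 2.02587097e-01 -4.73446035e-03 -9.79252803e-01]] [0.26891177 0.50951245 0.82585868]
side [[505.39403397   0.         322.56807788]
 [  0.         505.39403397 209.34142394]
 [  0.           0.           1.        ]] 0.003514821490661828 [[ 0.95153996 -0.30680685  0.02100623]
 [-0.11990927 -0.43305585 -0.8933557 ]
 [ 0.28318451  0.8475448  -0.44885893]] [-0.39961183  0.23108666  0.66234626]
{'clock': 0.1, 'position': array([0.24887064, 0.57296015, 0.23061635]), 'ee_rot': array([ 2.03448435e-01,  9.79085465e-01, -6.10258109e-04, -1.17233474e-04]), 'ft_force': array([ 0.24882571, -0.36983574, -0.02128235]), 'grip_width': 0.9988867494033651}
```

View pics/top0.png

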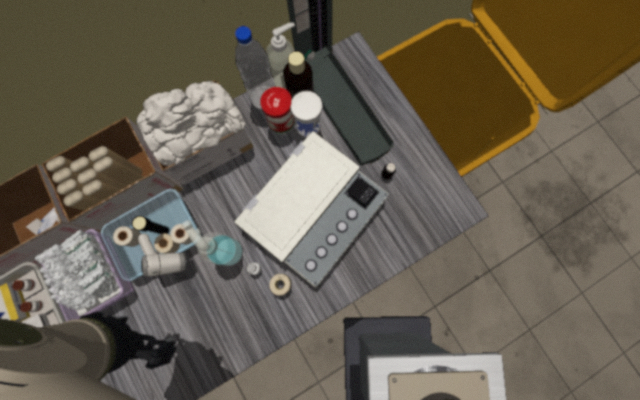

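View pics/side0.png

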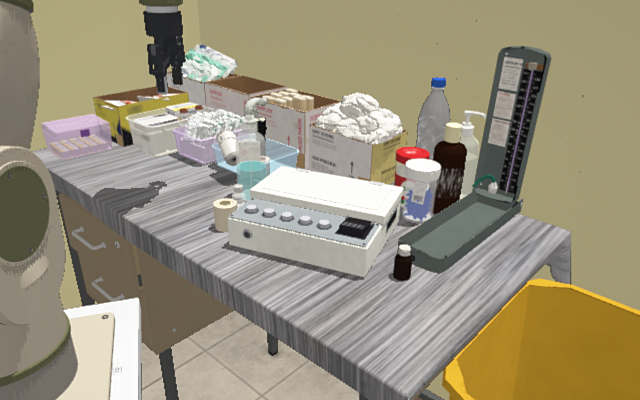

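Top view: the keys run from about (311,265), the left one next to the tape roll, to (351,214), with the paddle at (363,192). In the side view the keys run from (252,210) to (323,226), with the paddle at (355,227). I'll enlarge both to refine these.

```bash
python3 - <<'E'
import cv2,pickle,numpy as np
t=pickle.load(open("top.pkl","rb"))["color"][150:300,225:405,::-1]; s=pickle.load(open("side.pkl","rb"))["color"][160:280,215:415,::-1]
cv2.imwrite("pics/tc.png",cv2.resize(t,None,fx=4,fy=4,interpolation=2)); cv2.imwrite("pics/sc.png",cv2.resize(s,None,fx=4,fy=4,interpolation=2))
E
```

```text
(no output)
```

View pics/tc.png

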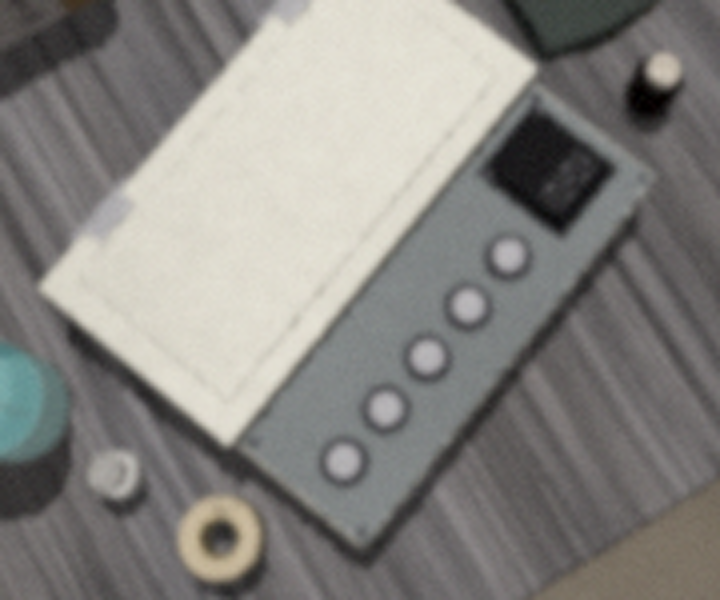

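View pics/sc.png

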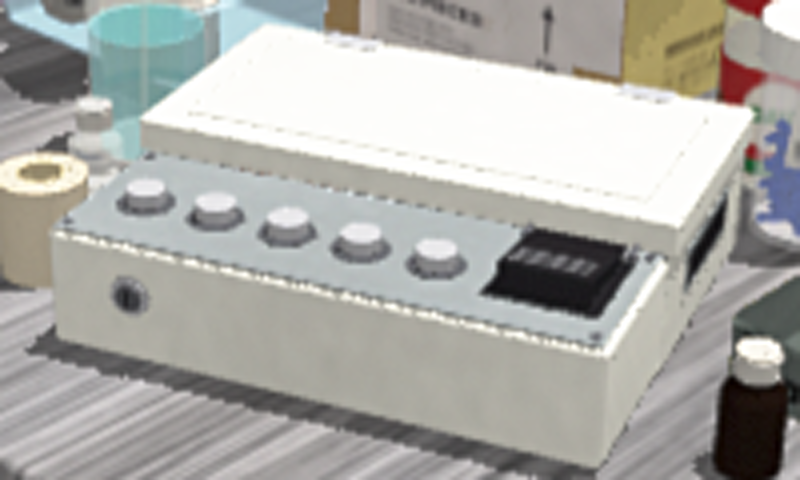

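The top crop shows key centres at (344,461), (386,408), (427,356), (468,305) and (509,256). In the side crop the key tops are at (147,189), (217,207), (289,222), (362,239) and (436,251). Next I'll fit the box pose to both sets.

```bash
cat > h.py <<'E'
import numpy as np,pickle
from scipy.optimize import least_squares
def proj(c,X):
    p=np.atleast_2d(X)@c["R"].T+c["t"]; s=p[:,:2]/p[:,2:]; s=s*(1+c["k1"]*(s**2).sum(1,keepdims=True))
    return s*[c["mtx"][0,0],c["mtx"][1,1]]+c["mtx"][:2,2]
def box(p,b):
    b=np.atleast_2d(b);c,s=np.cos(p[2]),np.sin(p[2])
    return np.c_[p[0]+c*b[:,0]-s*b[:,1],p[1]+s*b[:,0]+c*b[:,1],b[:,2]]
K=np.array([[-.08,.108-.038*i,.077] for i in range(5)])
PAD=np.array([-.084,-.1,.082])
E
python3 - <<'E'
from h import *
import pickle
t=pickle.load(open("top.pkl","rb"));s=pickle.load(open("side.pkl","rb"))
T=np.array([(344,461),(386,408),(427,356),(468,305),(509,256)])/4-.375+[225,150]
S=np.array([(147,189),(217,207),(289,222),(362,239),(436,251)])/4-.375+[215,160]
def f(p,m): 
    r=[]
    if m!=1:r.append((proj(t,box(p,K))-T).ravel())
    if m!=0:r.append((proj(s,box(p,K))-S).ravel())
    return np.concatenate(r)
for m in(2,0,1):
    r=least_squares(f,[.65,0,-.7],args=(m,)); print(m,r.x,np.abs(r.fun).max(),np.sqrt((r.fun**2).mean()))
    if m==2:
        p=r.x; np.save("pose.npy",p); print(box(p,K).round(4),box(p,PAD).round(4)); print((r.fun.reshape(2,5,2)).round(2))
        C=np.array([[-.12,.14,.068],[-.12,-.14,.068],[.12,.14,.086],[.12,-.14,.086]])
        print(((proj(t,box(p,C))-[225,150]+.375)*4).round(),((proj(s,box(p,C))-[215,160]+.375)*4).round())
E
```

```text
2 [0.49892133 0.27771536 0.86487923] 1.4318352347193297 0.817432408532092
[[0.3648 0.2869 0.077 ]
 [0.3938 0.2622 0.077 ]
 [0.4227 0.2376 0.077 ]
 [0.4516 0.2129 0.077 ]
 [0.4805 0.1883 0.077 ]] [[0.5205 0.1489 0.082 ]]
[[[ 0.42 -0.86]
  [ 0.55 -0.69]
  [ 0.79 -0.6 ]
  [ 0.88 -0.59]
  [ 0.82 -0.9 ]]

 [[-0.85 -0.49]
  [-0.86 -1.24]
  [-0.9  -1.14]
  [-0.71 -1.43]
  [-0.26 -0.37]]]
[[365. 548.]
 [664. 174.]
 [ 41. 277.]
 [352. -78.]] [[ 43. 225.]
 [607. 353.]
 [271.  20.]
 [752. 106.]]
0 [0.4970715  0.27976869 0.8704105 ] 0.30524363456930814 0.1324116515933502
1 [0.49965731 0.27305192 0.85525029] 0.7590811854219339 0.36098418320796255
```

The joint fit agrees to about 1.4 px, or 3 mm. The heights were fixed in the fit, and the predicted corners match. Key 2 is at (0.394, 0.262), key 5 at (0.4805, 0.188), key 3 at (0.423, 0.238) and the paddle at (0.5205, 0.149). First move: raise the hand and close the gripper.

>>> jog_arm(dr=[[0,0,0],[0,0,0],[0,0,0],[0,0,0],[0,0,0],[0,0,0],[0,0,0],[0,0,0],[0,0,0],[0,0,0]], translation=[[0,0,-0.5],[0,0,-0.7],[0,0,-0.7],[0,0,-0.7],[0,0,-0.6],[0,0,0],[-0.2,-0.18,0],[-0.4,-0.36,0],[-0.52,-0.46,0],[-0.52,-0.46,0]], jaw=[0,0,0,0,0,0,0,0,0,0], squeeze=30)

```text
clock: 1.1
position: [0.2728, 0.5216, 0.3105]
ee_rot: [0.204, 0.979, -0.001, -0.0]
ft_force: [0.4, 0.0, 0.2]
grip_width: -0.001
grasp_force: 0.0
```

>>> jog_arm(dr=[[0,0,0],[0,0,0],[0,0,0],[0,0,0],[0,0,0],[0,0,0],[0,0,0],[0,0,0],[0,0,0],[0,0,0]], translation=[[-0.6,-0.53,0],[-0.6,-0.53,0],[-0.6,-0.53,0],[-0.6,-0.53,0],[-0.6,-0.53,0],[-0.6,-0.53,0],[-0.6,-0.53,0],[-0.6,-0.53,0],[-0.6,-0.53,0],[-0.6,-0.53,0]], jaw=[0,0,0,0,0,0,0,0,0,0])

```text
clock: 2.1
position: [0.3573, 0.3402, 0.3111]
ee_rot: [0.204, 0.979, -0.0, -0.0]
ft_force: [-0.2, 0.0, 0.1]
grip_width: -0.002
grasp_force: 0.0
```

>>> jog_arm(dr=[[0,0,0],[0,0,0],[0,0,0],[0,0,0],[0,0,0],[0,0,0],[0,0,0],[0,0,0],[0,0,0],[0,0,0]], translation=[[-0.6,-0.53,0],[-0.6,-0.53,0],[-0.6,-0.53,0],[-0.4,-0.35,0],[-0.3,-0.25,0.2],[0,0,0.8],[0,0,0.8],[0,0,0.8],[0,0,0.6],[0,0,0]], jaw=[0,0,0,0,0,0,0,0,0,0])

```text
clock: 3.1
position: [0.3912, 0.2663, 0.229]
ee_rot: [0.203, 0.979, -0.001, -0.001]
ft_force: [-0.4, 0.4, -0.2]
grip_width: -0.005
grasp_force: 0.0
```

>>> jog_arm(dr=[[0,0,0],[0,0,0],[0,0,0],[0,0,0],[0,0,0],[0,0,0],[0,0,0],[0,0,0],[0,0,0]], translation=[[-0.17,-0.11,0.4],[0,0,0.8],[0,0,0.8],[0,0,0.8],[0,0,0.8],[0,0,0.8],[0,0,0.6],[0,0,0.2],[0,0,0]], jaw=[0,0,0,0,0,0,0,0,0])

```text
clock: 4.0
position: [0.3953, 0.2626, 0.1012]
ee_rot: [0.204, 0.979, -0.0, -0.0]
ft_force: [-0.0, -0.2, -0.8]
grip_width: 0.003
grasp_force: 0.0
```

```bash
python3 - <<'E'
from workcell import manip, optics
from h import *
import cv2
o=manip.get_obs(); P=o["position"]; print(P,o["clock"])
ims=[]
for n,(x,y) in(("top",(265,180)),("side",(215,140))):
    c=optics.camera(n); p=np.load("pose.npy")
    im=cv2.resize(c["color"][y:y+100,x:x+130,::-1],None,fx=6,fy=6,interpolation=2)[:300*2]
    q=((proj(c,P)[0]-[x,y]+.5)*6); print(n,q); im=im.copy(); cv2.drawMarker(im,tuple(int(v) for v in q),(0,0,255),0,20,1)
    for k in (proj(c,box(p,K))-[x,y]+.5)*6: cv2.drawMarker(im,tuple(int(v) for v in k),(0,255,0),0,10,1)
    ims.append(cv2.resize(im,(390,300)))
cv2.imwrite("pics/c2.png",cv2.resize(np.hstack(ims),(800,308)))
E
```

```text
[0.39525043 0.26260081 0.10117875] 4.0
top [341.94295178 420.05455448]
side [323.43781584 353.97335449]
```

View pics/c2.png

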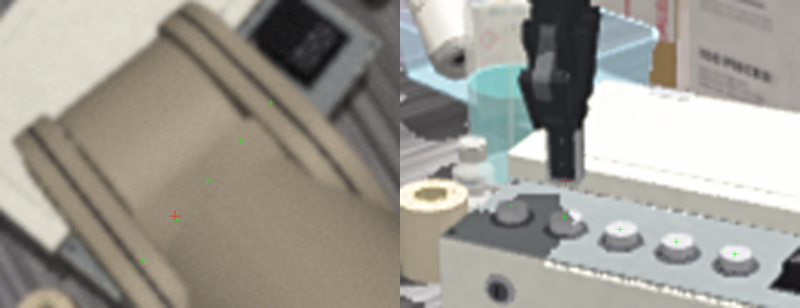

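In the side view the tip, at (565,182), stands right over key 2, at (567,217). Pressing it.

>>> jog_arm(dr=[[0,0,0],[0,0,0],[0,0,0],[0,0,0],[0,0,0],[0,0,0],[0,0,0],[0,0,0],[0,0,0]], translation=[[-0.05,-0.02,0.4],[0,0,0.4],[0,0,0.1],[0,0,0.08],[0,0,0.08],[0,0,0.08],[0,0,0.06],[0,0,0.04],[0,0,0]], jaw=[0,0,0,0,0,0,0,0,0])

```text
clock: 5.0
position: [0.3962, 0.262, 0.0702]
ee_rot: [0.203, 0.979, 0.0, 0.0]
ft_force: [0.1, -0.6, -0.1]
grip_width: 0.001
grasp_force: 0.0
```

>>> jog_arm(dr=[[0,0,0],[0,0,0]], translation=[[0,0,0.04],[0,0,0.02]], jaw=[0,0])

```text
clock: 5.2
position: [0.3963, 0.2621, 0.0699]
ee_rot: [0.204, 0.979, 0.0, 0.0]
ft_force: [-6.0, -5.2, 20.9]
grip_width: 0.003
grasp_force: 10.1
```

>>> jog_arm(dr=[[0,0,0],[0,0,0],[0,0,0],[0,0,0],[0,0,0],[0,0,0],[0,0,0],[0,0,0],[0,0,0],[0,0,0]], translation=[[0,0,-0.3],[0,0,-0.7],[0,0,-0.6],[-0.5,-0.16,0],[-0.8,-0.26,0],[-0.9,-0.28,0],[-0.9,-0.28,0],[-0.8,-0.26,0],[-0.4,-0.12,0],[0,0,0]], jaw=[0,0,0,0,0,0,0,0,0,0])

```text
clock: 6.2
position: [0.482, 0.1863, 0.1083]
ee_rot: [0.205, 0.979, -0.0, 0.0]
ft_force: [-0.6, -0.4, 0.5]
grip_width: 0.004
grasp_force: 0.0
```

```bash
python3 - <<'E'
from workcell import manip, optics
from h import *
import cv2
o=manip.get_obs(); P=o["position"]; print(P,o["clock"])
c=optics.camera("side"); p=np.load("pose.npy"); x,y=215,130
im=cv2.resize(c["color"][y:y+110,x:x+180,::-1],None,fx=4,fy=4,interpolation=2).copy()
for k in (proj(c,np.vstack([P,box(p,K)]))-[x,y]+.5)*4: cv2.drawMarker(im,tuple(int(v) for v in k),(0,0,255),0,10,1)
cv2.imwrite("pics/c5.png",im)
E
```

```text
[0.48201747 0.1863099  0.108298  ] 6.2
```

View pics/c5.png

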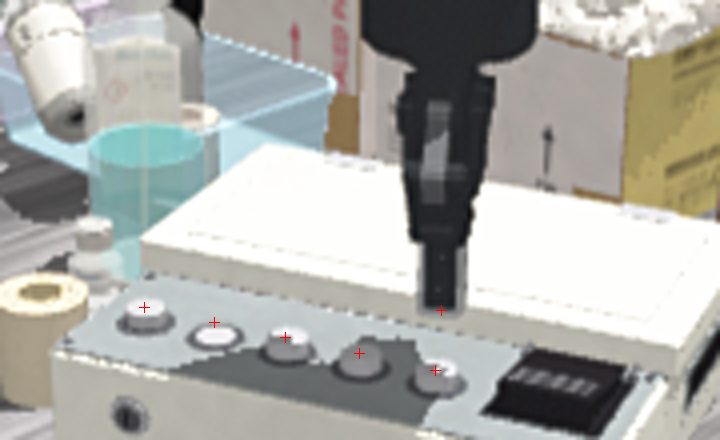

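Key 2 is down at (215,336), the other keys are up, and the tip (440,310) is over key 5 (436,371). Pressing key 5.

>>> jog_arm(dr=[[0,0,0],[0,0,0],[0,0,0],[0,0,0],[0,0,0],[0,0,0],[0,0,0],[0,0,0],[0,0,0],[0,0,0]], translation=[[0.09,0.05,0.3],[0,0,0.5],[0,0,0.3],[0,0,0.1],[0,0,0.08],[0,0,0.08],[0,0,0.08],[0,0,0.08],[0,0,0.05],[0,0,0]], jaw=[0,0,0,0,0,0,0,0,0,0])

```text
clock: 7.25
position: [0.4798, 0.1899, 0.0701]
ee_rot: [0.204, 0.979, 0.0, 0.0]
ft_force: [-3.2, -1.9, 7.8]
grip_width: -0.001
grasp_force: 3.7
```

>>> jog_arm(dr=[[0,0,0],[0,0,0],[0,0,0],[0,0,0],[0,0,0],[0,0,0],[0,0,0],[0,0,0],[0,0,0]], translation=[[0,0,-0.3],[0,0,-0.7],[0,0,-0.6],[0.4,0.12,0],[0.7,0.2,0],[0.8,0.24,0],[0.6,0.18,0],[0.36,0.1,0],[0,0,0]], jaw=[0,0,0,0,0,0,0,0,0])

```text
clock: 8.15
position: [0.4213, 0.2386, 0.1093]
ee_rot: [0.202, 0.979, 0.0, -0.0]
ft_force: [0.8, 0.0, -0.7]
grip_width: -0.002
grasp_force: 0.0
```

>>> jog_arm(dr=[[0,0,0],[0,0,0],[0,0,0],[0,0,0],[0,0,0],[0,0,0],[0,0,0],[0,0,0],[0,0,0],[0,0,0]], translation=[[-0.06,0,0.3],[0,0,0.5],[0,0,0.34],[0,0,0.1],[0,0,0.08],[0,0,0.08],[0,0,0.08],[0,0,0.08],[0,0,0.06],[0,0,0]], jaw=[0,0,0,0,0,0,0,0,0,0])

```text
clock: 9.15
position: [0.424, 0.2372, 0.07]
ee_rot: [0.203, 0.979, 0.0, 0.0]
ft_force: [-5.3, -2.8, 13.5]
grip_width: 0.004
grasp_force: 6.7
```

>>> jog_arm(dr=[[0,0,0],[0,0,0],[0,0,0],[0,0,0],[0,0,0],[0,0,0],[0,0,0],[0,0,0],[0,0,0],[0,0,0]], translation=[[0,0,-0.4],[0,0,-0.8],[0,0,-0.6],[-0.55,-0.2,0],[-0.9,-0.3,0],[-1,-0.34,0],[-1,-0.34,0],[-0.9,-0.3,0],[-0.6,-0.22,0],[0,0,0]], jaw=[0,0,0,0,0,0,0,0,0,0])

```text
clock: 10.15
position: [0.5218, 0.1468, 0.1144]
ee_rot: [0.205, 0.979, -0.0, 0.001]
ft_force: [-1.4, 0.1, -0.1]
grip_width: -0.0
grasp_force: 0.0
```

```bash
python3 - <<'E'
from workcell import manip, optics
from h import *
import cv2
o=manip.get_obs(); P=o["position"]; print(P,o["clock"])
c=optics.camera("side"); p=np.load("pose.npy"); x,y=215,130
im=cv2.resize(c["color"][y:y+110,x:x+190,::-1],None,fx=4,fy=4,interpolation=2).copy()
for k in (proj(c,np.vstack([P,box(p,PAD)]))-[x,y]+.5)*4: cv2.drawMarker(im,tuple(int(v) for v in k),(0,0,255),0,10,1)
cv2.imwrite("pics/cp.png",im)
E
```

```text
[0.52178834 0.14679322 0.11435846] 10.15
```

View pics/cp.png

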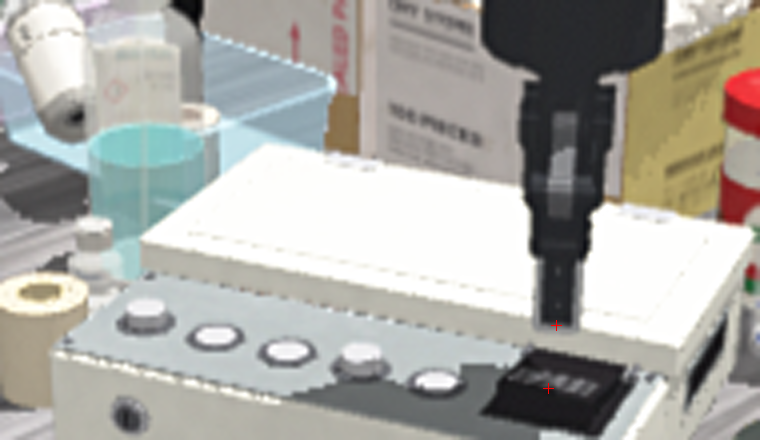

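Keys 2, 3 and 5 are down, and 1 and 4 are up. The tip is over the paddle press point, so I'll press it.

>>> jog_arm(dr=[[0,0,0],[0,0,0],[0,0,0],[0,0,0],[0,0,0],[0,0,0],[0,0,0],[0,0,0],[0,0,0],[0,0,0]], translation=[[0.05,0.02,0.4],[0,0,0.5],[0,0,0.3],[0,0,0.08],[0,0,0.06],[0,0,0.06],[0,0,0.06],[0,0,0.06],[0,0,0.04],[0,0,0]], jaw=[0,0,0,0,0,0,0,0,0,0])

```text
clock: 11.2
position: [0.5195, 0.1496, 0.075]
ee_rot: [0.204, 0.979, -0.0, 0.0]
ft_force: [-2.4, -0.4, 2.5]
grip_width: 0.004
grasp_force: 1.3
```

>>> jog_arm(dr=[[0,0,0],[0,0,0],[0,0,0],[0,0,0]], translation=[[0,0,0.04],[0,0,0.04],[0,0,0.04],[0,0,0]], jaw=[0,0,0,0])

```text
clock: 11.6
position: [0.5195, 0.1496, 0.072]
ee_rot: [0.204, 0.979, -0.0, 0.0]
ft_force: [-2.0, -2.4, 5.0]
grip_width: -0.004
grasp_force: 2.6
```

```bash
python3 - <<'E'
from workcell import manip, optics
import cv2
o=manip.get_obs(); print(o["clock"],o["position"],o["ft_force"])
c=optics.camera("side"); cv2.imwrite("pics/pp.png",cv2.resize(c["color"][130:240,215:405,::-1],None,fx=4,fy=4,interpolation=2))
E
```

```text
11.6 [0.51951639 0.14958519 0.07202806] [-2.0314117  -2.42526893  4.97728618]
```

View pics/pp.png

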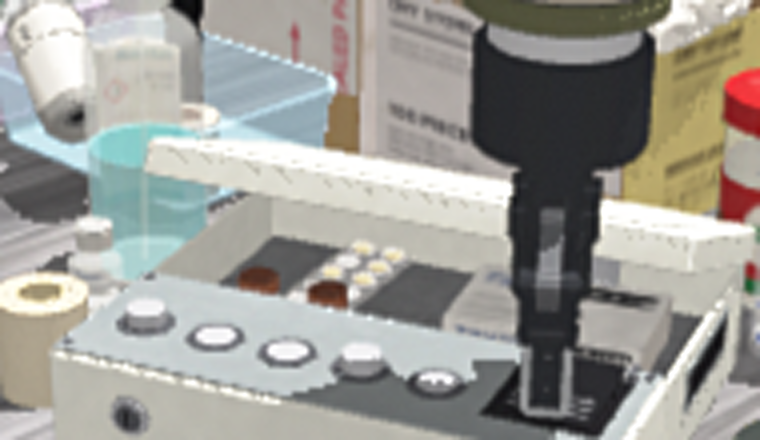

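The lid is open and rising. I'll draw the hand up and out toward the front.

>>> jog_arm(dr=[[0,0,0],[0,0,0],[0,0,0],[0,0,0],[0,0,0],[0,0,0],[0,0,0],[0,0,0],[0,0,0],[0,0,0]], translation=[[0,0,-0.4],[0,0,-0.7],[0.1,-0.3,-0.6],[0.2,-0.6,-0.6],[0.2,-0.7,-0.6],[0.2,-0.7,-0.6],[0.2,-0.7,-0.6],[0.1,-0.4,-0.4],[0,-0.2,-0.2],[0,0,0]], jaw=[0,0,0,0,0,0,0,0,0,0])

```text
clock: 12.65
position: [0.4611, 0.0771, 0.1902]
ee_rot: [0.204, 0.979, 0.001, 0.001]
ft_force: [-0.5, 0.2, -0.1]
grip_width: 0.002
grasp_force: 0.0
```

>>> jog_arm(dr=[[0,0,0],[0,0,0],[0,0,0],[0,0,0],[0,0,0],[0,0,0],[0,0,0],[0,0,0],[0,0,0],[0,0,0]], translation=[[0,0,0],[0,0,0],[0,0,0],[0,0,0],[0,0,0],[0,0,0],[0,0,0],[0,0,0],[0,0,0],[0,0,0]], jaw=[0,0,0,0,0,0,0,0,0,0])

```text
clock: 13.65
position: [0.4606, 0.0771, 0.1896]
ee_rot: [0.204, 0.979, 0.0, 0.0]
ft_force: [-0.0, 0.2, 0.0]
grip_width: -0.0
grasp_force: 0.0
```

>>> jog_arm(dr=[[0,0,0],[0,0,0],[0,0,0],[0,0,0],[0,0,0],[0,0,0],[0,0,0],[0,0,0],[0,0,0],[0,0,0]], translation=[[0,0,0],[0,0,0],[0,0,0],[0,0,0],[0,0,0],[0,0,0],[0,0,0],[0,0,0],[0,0,0],[0,0,0]], jaw=[0,0,0,0,0,0,0,0,0,0])

```text
clock: 14.65
position: [0.4606, 0.0772, 0.1896]
ee_rot: [0.203, 0.979, 0.0, 0.0]
ft_force: [-0.3, -0.5, 0.1]
grip_width: -0.001
grasp_force: 0.0
```

```bash
python3 - <<'E'
from workcell import manip, optics
from h import *
import cv2
o=manip.get_obs(); print(o["clock"],o["position"],o["ft_force"])
p=np.load("pose.npy"); a=1.15
c=optics.camera("side"); im=cv2.resize(c["color"][:,:,::-1],(800,500)).copy()
for y in(.13,0,-.13):
    q=(proj(c,box(p,[.117-.142*np.cos(a),y,.205]))[0]+.5)*1.25; cv2.drawMarker(im,tuple(int(v) for v in q),(0,0,255),0,14,1)
cv2.imwrite("pics/end.png",im)
E
```

```text
14.65 [0.46061355 0.07718673 0.18955251] [-0.29101129 -0.45383566  0.05006279]
```

View pics/end.png

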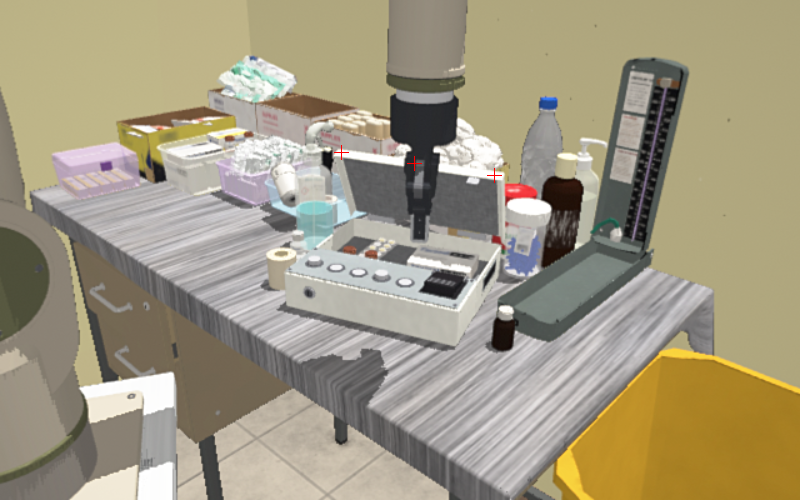

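The lid's front edge runs from about (337,152) to (500,178), which matches the predicted fully open position. Keys 2, 3 and 5 are down, the bystanders haven't moved, and the hand is clear.

```bash
python3 -c "
from workcell import manip
print(manip.hand_in())"
```

```text
the job is handed in; nothing more can be done
None
```

The medicine box is open: keys 2, 5 and 3 were pressed down in that order, the paddle freed the lid and it sprang fully open, nothing else was moved, the hand is clear, and the job was handed in at about 15 s.

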